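# Kit the power-supply parts into their matching nests

### The arm

A 6-joint arm with a two-finger parallel gripper is mounted at the origin on the work surface. World frame = base frame: x ahead of the robot, y to its left, z up, the work surface at z = 0. Lengths are in mm, angles in rad, forces in N, time in s.
With the tool pointing down it reaches from about 425 to 950 mm from the base axis. Payload 3.5 kg.
Tool frame: the origin (TCP) lies on the front face of the gripper's body, between the roots of the fingers; the fingertips stand 73 mm ahead of it and the grasp point (between the pads) lies 54 mm ahead of it (robot.tcp_to_tips is the distance from the TCP to the fingertips, in mm); z points along the fingers, y is the line along which they close (so a half turn about z gives the same grasp; the last joint's range is limited). The gripper opens to 85 mm and grips with 20 to 120 N. Pads are 22 mm wide; open, the fingers measure 114 mm over their backs; the gripper's body (76 mm by 85 mm) begins 54 mm behind the grasp point. The pads swing forward as they close: fully open they stand 13 mm farther back than shut.
Start: joints at [1.166, 0.286, 1.577, -0, 1.279, -0.15], TCP at [170.099, 653.202, 303.925] pointing down, gripper open.
Joint ranges: [-2.77, 2.77], [-0.9, 2.22], [0.21, 2.48], [-1.53, 4.67], [0.24, 2.81], [-2.84, 2.84]. Speed limits (rad/s): [2.79, 2.79, 3.14, 3.14, 3.14, 3.14].

### API

Orientations are given as a unit quaternion [x, y, z, w].
In Python, from plant import monitor, eyes, finish_job, nets, robot gives the robot as it stands.
- The arm moves only by the tool move_arm, never from a script. Its argument "commands" is a list of rows, each a list of 7 numbers: the shift along the world's x, y, z in m, then the turn, a rotation vector about the world's x, y, z in degrees, then the closure, from 0 (fully open) to 1 (shut). A call has 1 to 12 rows; each row shifts and turns the commanded pose from where the row before left it; what a row does not reach is not made up. A row lasts 1/12 s, in which the tool goes at most 41.7 mm and 7.16 degrees, less where a joint would pass 70% of its speed; a pose out of reach is approached as far as the arm can. A call is refused whole if a number of a shift passes 0.0417 or a number of a turn 7.16, either way. A call with a gripper value outside its range is refused whole. The fingers move at their own pace and stop on an object; "squeeze" is the grip in N (left out, the last holds). Time passes only in rows, so rows that do not move let the fingers close. It gives the time, the measured TCP pose, the force, the opening and the grip force at its end, in the units of the state.
- monitor.observe(): the state, without advancing time (a new reading comes with each control period).
- eyes.capture(name): name is "scene" or "top" or "wrist"; returns a dict with "image" (384x512x3 uint8, red, green, blue), "fx", "fy", "cx", "cy" (pixels), "rvec" (rotation vector, rad) and "tvec" (3), from world to camera coordinates, as OpenCV has them; the wrist camera has in their place "T_tool_cam" (4x4, takes a point from camera to tool coordinates, whose origin is the TCP and whose axes are the flange's). Camera axes: x right, y down, z forward; pixel columns grow to the right and rows downward; lengths in mm; the calibration is good to about 2 mm. A picture is of the moment at which its call begins: read the wrist's pose just before it. There is no depth.
- finish_job(): hands the job in; it is judged then, once.
Trained networks look in a picture, given as the dict that the camera call returned (one of the last four; its "shot" number tells which), for a name from the list of things; names that differ only in an ending like _2 or _b are one class to them, and where a whole thing is asked for, a point or a joint stands for the part that bears it (a point fixed in the world has none). Each returns a list of dicts, best first, with "score" (0 to 1); they miss things now and then, are a little off and sometimes report something else, mostly with a low value. They report only what shows in the picture. A call takes as long as a camera call. They do not tell look-alikes from the thing itself.
- nets.spot_in(label, picture): "position" ([row, column] in pixels, amid what is visible of it).
- nets.regions_of(label, picture): "mask" (384x512 bool, what is visible of it) and "position" ([row, column] in pixels, amid what is visible of it).
The state is a dict: "clock": time; "joint_pos": joint angles; "joint_velocities": joint speeds; "joint_efforts": joint torques, N m; "eef_pos": TCP position; "tcp_rot": TCP orientation; "wrist_force": force on the tool from outside, world axes, zero at the start; "torque": the same for the moment, N m; "opening": finger opening in mm; "gripper_force": force on a finger pad.
Only numpy, scipy, OpenCV 4.12 (cv2) and the standard library are available. Lean on these libraries where they do the work, as an engineer would, in place of code of your own. Each camera call takes 0.05 s, during which the arm holds its last target. There are 200 camera calls.

### The job

On the assembly bench, put each of the four loose power-supply parts into the black nest shaped for it: the heat sink into the broad rectangular nest, the green terminal block into the long narrow one, the can capacitor into the small round one and the copper choke into the large round one. Set each part down gently, without dropping it, so that it stands upright and flat on the floor of its nest inside the rim. Leave the paste jar and the screwdriver where they are.

Things in the scene. Friction and masses are not known exactly. Their poses are not given: they have to be found in the camera images.
- heatsink: Bare aluminium heat sink, 64 mm (x) by 44 mm (y) by 34 mm high, eight upright fins running along its x; may be gripped across y over the two outer fins, about 0.12 kg. Origin at the centre of its underside. Stands upright, loose, on the bench; z up
- capacitor: Round can capacitor, black sleeve and bright top with a cross vent, diameter 36 mm, 46 mm high, about 0.07 kg. Origin at the centre of its underside. Stands upright, loose, on the bench; z up
- terminal: Long green terminal block with a row of eight screws on top, 84 mm (x) by 22 mm (y) by 28 mm high, about 0.06 kg. Origin at the centre of its underside. Stands upright, loose, on the bench; z up
- choke: Round copper-wound choke with a black centre, diameter 56 mm, 26 mm high, top and bottom edges rounded by 3 mm, about 0.14 kg. Origin at the centre of its underside. Stands upright, loose, on the bench; z up
- heatsink_nest: Black rectangular kitting nest, grey floor, broad recess 80 mm (x) by 60 mm (y), 92 by 72 mm outside. Fixed to the bench at a varying place and angle; floor 3 mm thick, rim 6 mm wide with its top 10 mm above the bench. Origin at the centre, on the bench (the seated part's underside is 3 mm above it); x along the longer side
- capacitor_nest: Black round kitting nest, grey floor, the smaller of the two: recess diameter 52 mm, 64 mm outside. Fixed to the bench at a varying place and angle; floor 3 mm thick, rim 6 mm wide with its top 10 mm above the bench. Origin at the centre, on the bench (the seated part's underside is 3 mm above it)
- terminal_nest: Black rectangular kitting nest, grey floor, long narrow recess 100 mm (x) by 38 mm (y), 112 by 50 mm outside. Fixed to the bench at a varying place and angle; floor 3 mm thick, rim 6 mm wide with its top 10 mm above the bench. Origin at the centre, on the bench (the seated part's underside is 3 mm above it); x along the longer side
- choke_nest: Black round kitting nest, grey floor, the larger of the two: recess diameter 72 mm, 84 mm outside. Fixed to the bench at a varying place and angle; floor 3 mm thick, rim 6 mm wide with its top 10 mm above the bench. Origin at the centre, on the bench (the seated part's underside is 3 mm above it)
- paste_jar: Bystander: small jar with a red lid and paper label, diameter 44 mm, 50 mm high, standing loose on the bench. Origin at the centre of its underside, z up
- screwdriver: Bystander: screwdriver with an orange handle, about 150 mm long, lying loose on the bench along its own x, the handle towards -x. Origin at mid-length, on the bench, 13 mm below the shaft axis
There are look-alikes about, which are no part of the job. Several things have the shape of the terminal; the one meant has the colours described above. Leave any brown or turquoise look-alike of the terminal_nest alone.

How it is judged:
By the outcome, as a careful person would: the job done as asked, in the order asked, and still so for the second after the job is handed in, with the robot touching nothing.
It also fails if it takes over 112 s, if anything falls off the work surface, if the arm or the gripper's body presses on something with over 40 N, if the wrist force passes 120 N, or if a joint passes its speed limit or range.

## Working session

There is one attempt and no reset: what is moved stays moved. The work goes in short steps, Python scripts to look and compute and a tool call to move; the robot and the scene stay as the last step left them, time stands still between calls to the robot, and variables do not carry over. Pictures are saved under pics/ and viewed, at most 14 in all, crops included, and the job is handed in when it is done.

Besides the shell and the picture viewer there is one more tool, called after ">>>" by a JSON object that holds its "name" and its "arguments", one argument or row to a line. move_arm: Moves the arm, as the interface text tells. Its arguments: {"type":"object","properties":{"commands":{"type":"array","items":{"type":"array","items":{"type":"number"}}},"squeeze":{"type":"number"}},"required":["commands"]}

```bash
mkdir -p pics; ls; cat > h.py <<'E'
import numpy as np, cv2
from plant import monitor, eyes, finish_job, nets, robot
from scipy.spatial.transform import Rotation as R
def cam(p):
    Rm=cv2.Rodrigues(np.array(p['rvec'],float))[0]; t=np.array(p['tvec'],float).ravel()
    return Rm,t
def ray(p,uv,z,pose=None):
    uv=np.atleast_2d(np.array(uv,float))
    d=np.c_[(uv[:,0]-p['cx'])/p['fx'],(uv[:,1]-p['cy'])/p['fy'],np.ones(len(uv))]
    if 'rvec' in p:
        Rm,t=cam(p); o=-Rm.T@t; D=d@Rm
    else:
        T=np.array(p['T_tool_cam']); Rt=R.from_quat(pose['tcp_rot']).as_matrix()
        o=Rt@T[:3,3]+np.array(pose['eef_pos']); D=d@(Rt@T[:3,:3]).T
    return o+D*((z-o[2])/D[:,2])[:,None]
def save(p,name,crop=None,s=1.5):
    im=p['image'][:,:,::-1]
    if crop: im=im[crop[0]:crop[1],crop[2]:crop[3]]
    cv2.imwrite('pics/'+name,cv2.resize(im,None,fx=s,fy=s,interpolation=cv2.INTER_CUBIC))
E
python3 - <<'E'
from h import *
o=monitor.observe();print({k:np.round(v,3) for k,v in o.items()})
for c in ['top','scene']:
    p=eyes.capture(c);save(p,c+'1.png')
    if c=='top':
        hs=dict(heatsink=34,capacitor=46,terminal=28,choke=26,heatsink_nest=10,capacitor_nest=10,terminal_nest=10,choke_nest=10,paste_jar=50,screwdriver=13)
        for n,h in hs.items():
            for r in nets.regions_of(n,p)[:5]:
                if r['score']<.2: continue
                m=r['mask'].astype(np.uint8)
                c_=cv2.findContours(m,0,2)[0]
                cc=max(c_,key=cv2.contourArea).reshape(-1,2)
                w=ray(p,cc,h)[:,:2].astype(np.float32)
                (cx,cy),(a,b),ang=cv2.minAreaRect(w)
                if a<b: ang+=90;a,b=b,a
                col=np.round(p['image'][r['mask']].mean(0))
                print(n,round(r['score'],2),np.round(r['position']),'c',round(cx),round(cy),'size',round(a),round(b),'ang',round(ang,1),col)
    if c=='top':print(cam(p)[0],-cam(p)[0].T@cam(p)[1],p['fx'])
E
```

```text
pics
{'clock': np.float64(0.0), 'joint_pos': array([ 1.166,  0.287,  1.578,  0.   ,  1.279, -0.15 ]), 'joint_velocities': array([-0.001,  0.   , -0.001, -0.001, -0.001,  0.001]), 'joint_efforts': array([ 1.0000e-03, -4.0600e+01, -2.9262e+01, -0.0000e+00,  6.0000e-03,
        0.0000e+00]), 'eef_pos': array([169.895, 652.763, 302.517]), 'tcp_rot': array([ 0.127,  0.992, -0.001, -0.   ]), 'wrist_force': array([ 0.195,  0.031, -0.036]), 'torque': array([-0.006, -0.047,  0.017]), 'gripper_force': np.float64(0.0), 'opening': np.float64(85.247)}
heatsink 0.76 [118. 187.] c 641 140 size 62 53 ang 107.7 [190. 185. 187.]
heatsink 0.35 [160. 404.] c 533 -413 size 60 55 ang 90.9 [201. 134.  89.]
capacitor 0.65 [120. 299.] c 632 -145 size 46 36 ang 0.1 [147. 147. 151.]
terminal 0.89 [228. 130.] c 354 274 size 87 27 ang 16.5 [108. 194. 128.]
terminal 0.78 [241.  80.] c 314 392 size 86 31 ang 17.7 [203. 198.  85.]
terminal 0.7 [242. 174.] c 315 169 size 86 23 ang 81.2 [235. 101. 100.]
choke 0.72 [160. 406.] c 535 -418 size 61 52 ang 135.1 [205. 137.  88.]
heatsink_nest 0.72 [187. 195.] c 459 117 si
[... 169 characters left out ...]
ang 29.2 [152. 145. 151.]
terminal_nest 0.68 [283. 353.] c 222 -284 size 114 53 ang 32.5 [170. 104.  67.]
terminal_nest 0.62 [216. 406.] c 394 -427 size 114 52 ang 37.9 [ 53. 219. 213.]
choke_nest 0.92 [153.  83.] c 546 417 size 85 81 ang 91.0 [156. 148. 153.]
paste_jar 0.61 [115. 128.] c 645 291 size 58 40 ang 35.4 [211. 104.  97.]
screwdriver 0.62 [116. 127.] c 656 304 size 62 45 ang 45.9 [207. 106. 103.]
screwdriver 0.6 [116. 247.] c 667 -14 size 90 26 ang 6.6 [237. 152.  63.]
[[ 1.57694346e-02 -9.99870829e-01  3.10657872e-03]
 [-9.83187510e-01 -1.60714432e-02 -1.81890157e-01]
 [ 1.81916589e-01 -1.86044456e-04 -9.83313948e-01]] [ 247.26693853  -28.2857402  1253.92765562] 485.7286942042154
```

View pics/top1.png

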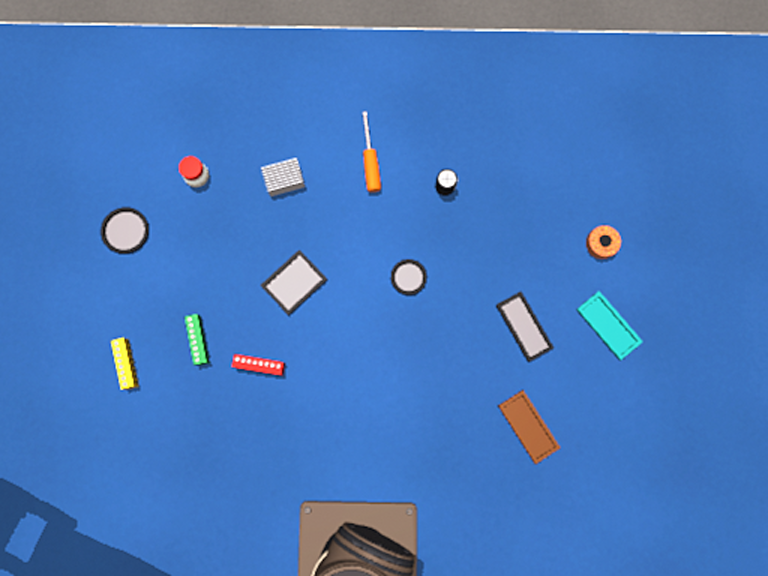

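View pics/scene1.png

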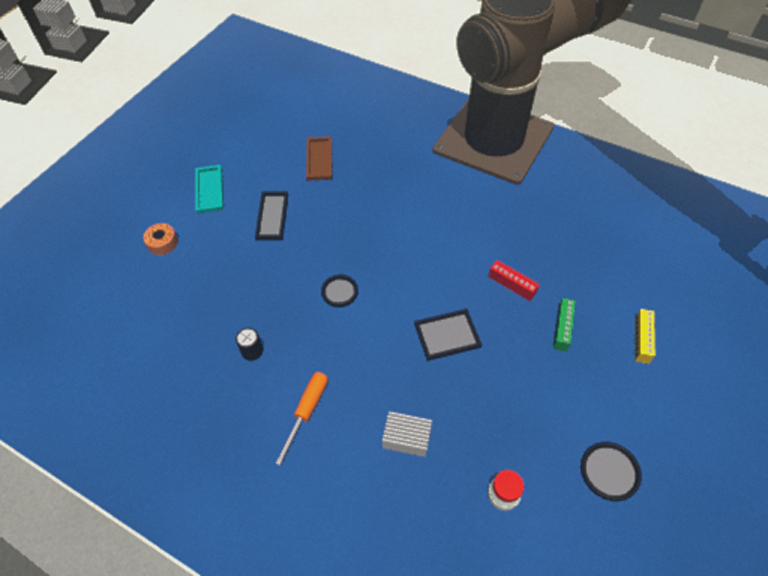

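Looking at the top picture (512-px coordinates, col/row), three parts share the terminal's shape:
- green at (130,228)
- yellow at (80,241)
- red at (174,242)

Green fits the description. The terminal_nest shape also appears three times:
- black with a grey floor at (350,214), which is the one meant
- brown at (353,283)
- turquoise at (406,216)

I'll confirm both in one crop and fit the poses with both cameras.

```bash
cat >> h.py <<'E'
from scipy.optimize import minimize
def box(x,y,h): return np.array([[a*x/2,b*y/2,c] for a in(-1,1) for b in(-1,1) for c in(0,h)])
def cyl(d,h):
    t=np.linspace(0,2*np.pi,32,endpoint=False);return np.array([[d/2*np.cos(a),d/2*np.sin(a),c] for a in t for c in(0,h)])
M=dict(heatsink=box(64,44,34),capacitor=cyl(36,46),terminal=box(84,22,28),choke=cyl(55,26),heatsink_nest=box(92,72,10),capacitor_nest=cyl(64,10),terminal_nest=box(112,50,10),choke_nest=cyl(84,10))
S=4
def sil(p,n,q):
    c,s=np.cos(q[2]),np.sin(q[2]); V=M[n]@np.array([[c,s,0],[-s,c,0],[0,0,1]])+[q[0],q[1],0]
    K=np.array([[p['fx'],0,p['cx']],[0,p['fy'],p['cy']],[0,0,1.]])
    uv=cv2.projectPoints(V,np.array(p['rvec'],float),np.array(p['tvec'],float),K,None)[0].reshape(-1,2)
    return cv2.convexHull(uv.astype(np.float32)).reshape(-1,2)
def cost(p,n,q,m,o):
    hu=sil(p,n,q); im=np.zeros((120*S,120*S),np.uint8)
    cv2.fillConvexPoly(im,np.round(((hu-o+.5)*S-.5)*16).astype(np.int32),1,shift=4)
    return 1-(im&m).sum()/max(1,(im|m).sum())
def fit(n,q0,views):
    L=[]
    for p,m in views:
        o=np.round(sil(p,n,q0).mean(0)-60).astype(int)
        A=np.float32([[1,0,-o[0]],[0,1,-o[1]]]); mm=cv2.warpAffine(m.astype(np.uint8)*255,A,(120,120))
        L.append((p,(cv2.resize(mm,None,fx=S,fy=S,interpolation=cv2.INTER_LINEAR)>127).astype(np.uint8),o))
    f=lambda q:sum(cost(p,n,q,m,o) for p,m,o in L)
    r=minimize(f,q0,method='Nelder-Mead',options=dict(initial_simplex=[q0]+[np.array(q0)+d for d in ([8,0,0],[0,8,0],[0,0,.2])],maxiter=200))
    return r.x,[round(cost(p,n,r.x,m,o),3) for p,m,o in L]
E
python3 - <<'E'
from h import *
Q=dict(heatsink=(641,140,107.7-90),capacitor=(632,-145,0),terminal=(354,274,16.5),choke=(535,-418,0),heatsink_nest=(459,117,134.6),capacitor_nest=(471,-82,0),terminal_nest=(389,-280,29.2),choke_nest=(546,417,0))
P={c:eyes.capture(c) for c in('top','scene')}
for n,q in Q.items():
    q=np.array([q[0],q[1],np.radians(q[2])]);V=[]
    for c,p in P.items():
        ce=sil(p,n,q).mean(0)
        rs=[r for r in nets.regions_of(n,p) if np.hypot(*(np.array(r['position'])[::-1]-ce))<15]
        if rs: V.append((p,rs[0]['mask']))
        else: print('none',n,c)
    best=None
    for d in ([0,np.pi/2] if n in('heatsink','heatsink_nest') else [0]):
        r=fit(n,q+[0,0,d],V)
        if best is None or sum(r[1])<sum(best[1]):best=r
    one=[np.round(fit(n,best[0],[v])[0][:2]) for v in V]
    print(n,np.round(best[0][:2],1),np.round(np.degrees(best[0][2]),1),best[1],one)
a=P['top']['image'];k=lambda x:cv2.resize(x,(390,390),interpolation=cv2.INTER_CUBIC)
cv2.imwrite('pics/crop1.png',np.hstack([k(a[180:290,70:180+0]),k(a[190:300,310:420])])[:,:,::-1])
E
```

```text
heatsink [646.7 142. ] 107.7 [np.float64(0.067), np.float64(0.13)] [array([646., 141.]), array([648., 144.])]
capacitor [ 641.4 -146.5] -6.0 [np.float64(0.123), np.float64(0.125)] [array([ 640., -147.]), array([ 643., -144.])]
terminal [356.8 277.1] 14.6 [np.float64(0.073), np.float64(0.124)] [array([356., 277.]), array([360., 278.])]
choke [ 538.6 -421.3] 12.2 [np.float64(0.144), np.float64(0.092)] [array([ 537., -422.]), array([ 540., -420.])]
heatsink_nest [461.4 118.3] 134.7 [np.float64(0.053), np.float64(0.062)] [array([460., 117.]), array([463., 119.])]
none capacitor_nest top
capacitor_nest [473.9 -81.7] -2.8 [np.float64(0.107)] [array([474., -82.])]
terminal_nest [ 391.5 -281.2] 30.0 [np.float64(0.077), np.float64(0.069)] [array([ 390., -282.]), array([ 394., -280.])]
choke_nest [551.1 419.2] -5.1 [np.float64(0.126), np.float64(0.038)] [array([547., 418.]), array([552., 419.])]
```

View pics/crop1.png

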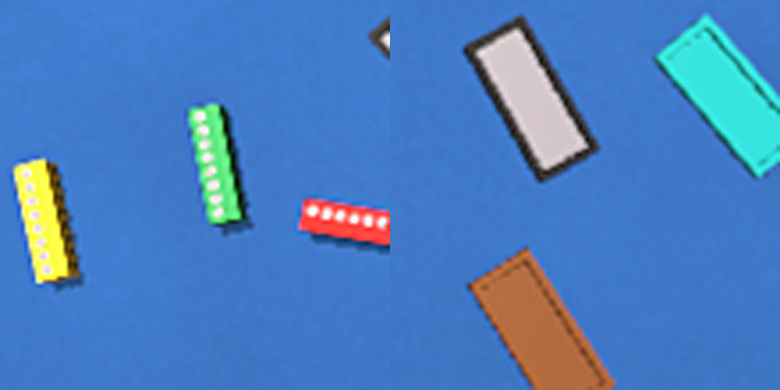

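The crop confirms it: the green block has a row of white screws, and the black-rimmed nest with the grey floor stands apart from the brown and turquoise ones. I'll start with the heat sink.

>>> {"name": "move_arm", "arguments": {
  "commands": [
    [0.0238,-0.0255,-0.0076,0,0,-5.77,0],
    [0.0238,-0.0255,-0.0076,0,0,-5.77,0],
    [0.0238,-0.0255,-0.0076,0,0,-5.77,0],
    [0.0238,-0.0255,-0.0076,0,0,-5.77,0],
    [0.0238,-0.0255,-0.0076,0,0,-5.77,0],
    [0.0238,-0.0255,-0.0076,0,0,-5.77,0],
    [0.0238,-0.0255,-0.0076,0,0,-5.77,0],
    [0.0238,-0.0255,-0.0076,0,0,-5.77,0],
    [0.0238,-0.0255,-0.0076,0,0,-5.77,0],
    [0.0238,-0.0255,-0.0076,0,0,-5.77,0]
  ],
  "squeeze": 40
}}

```text
clock: 2.33
eef_pos: [409.1, 396.9, 227.9]
tcp_rot: [0.592, 0.806, 0.0, 0.0]
wrist_force: [-0.2, 0.7, -0.4]
opening: 85.2
gripper_force: 0.0
```

>>> {"name": "move_arm", "arguments": {
  "commands": [
    [0.0238,-0.0255,-0.0076,0,0,0,0],
    [0.0238,-0.0255,-0.0076,0,0,0,0],
    [0.0238,-0.0255,-0.0076,0,0,0,0],
    [0.0238,-0.0255,-0.0076,0,0,0,0],
    [0.0238,-0.0255,-0.0076,0,0,0,0],
    [0.0238,-0.0255,-0.0076,0,0,0,0],
    [0.0238,-0.0255,-0.0076,0,0,0,0],
    [0.0238,-0.0255,-0.0076,0,0,0,0],
    [0.0238,-0.0255,-0.0076,0,0,0,0],
    [0.0238,-0.0255,-0.0076,0,0,0,0],
    [0,0,0,0,0,0,0],
    [0,0,0,0,0,0,0]
  ]
}}

```text
clock: 3.33
eef_pos: [646.9, 141.5, 151.2]
tcp_rot: [0.591, 0.807, -0.0, -0.0]
wrist_force: [-0.3, 0.8, -0.3]
opening: 85.5
gripper_force: 0.0
```

```bash
cat >> h.py <<'E'
def st():
    o=monitor.observe();m=R.from_quat(o['tcp_rot']).as_matrix()
    print('t',round(float(o['clock']),2),'pos',np.round(o['eef_pos'],1),'yang',round(np.degrees(np.arctan2(m[1,1],m[0,1])),1),'zax',np.round(m[:,2],3),'F',np.round(o['wrist_force'],1),'open',round(float(o['opening']),1),'gf',round(float(o['gripper_force']),1));return o
E
python3 - <<'E'
from h import *
o=st();p=eyes.capture('wrist');save(p,'w1.png',s=1)
for r in nets.regions_of('heatsink',p)[:2]:
    cc=max(cv2.findContours(r['mask'].astype(np.uint8),0,2)[0],key=cv2.contourArea).reshape(-1,2)
    print(r['score'],cv2.minAreaRect(ray(p,cc,34,o)[:,:2].astype(np.float32)))
E
```

```text
t 3.33 pos [646.9 141.5 151.2] yang 17.5 zax [-0.001  0.    -1.   ] F [-0.3  0.8 -0.3] open 85.5 gf 0.0
0.77 ((645.6401977539062, 148.43467712402344), (44.13774490356445, 71.08455657958984), 17.089811325073242)
```

View pics/w1.png

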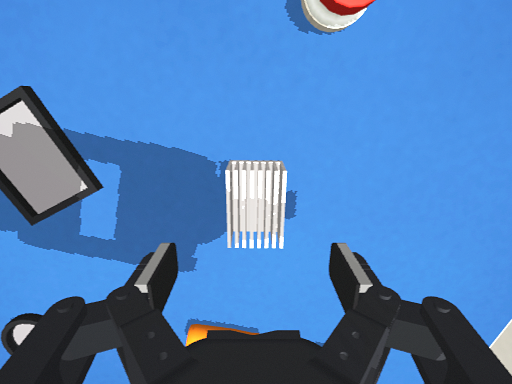

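The wrist view shows the heat sink centred between the fingers, at cols 226–286 and rows 160–248, and aligned with them. Next I descend, grip and lift.

>>> {"name": "move_arm", "arguments": {
  "commands": [
    [0,0.002,-0.018,0,0,0,0],
    [0,0,-0.018,0,0,0,0],
    [0,0,-0.018,0,0,0,0],
    [0,0,-0.013,0,0,0,0],
    [0,0,0,0,0,0,0.8],
    [0,0,0,0,0,0,0.8],
    [0,0,0,0,0,0,0.8],
    [0,0,0,0,0,0,0.8],
    [0,0,0,0,0,0,0.8],
    [0,0,0,0,0,0,0.8],
    [0,0,0,0,0,0,0.8],
    [0,0,0,0,0,0,0.8]
  ]
}}

```text
clock: 4.43
eef_pos: [647.3, 145.4, 86.9]
tcp_rot: [0.59, 0.807, 0.001, 0.001]
wrist_force: [-0.2, 1.0, 6.0]
opening: 43.2
gripper_force: 43.4
```

>>> {"name": "move_arm", "arguments": {
  "commands": [
    [0,0,0.022,0,0,0,0.8],
    [0,0,0.022,0,0,0,0.8],
    [0,0,0.022,0,0,0,0.8],
    [-0.0265,-0.0036,0,0,0,3.86,0.8],
    [-0.0265,-0.0036,0,0,0,3.86,0.8],
    [-0.0265,-0.0036,0,0,0,3.86,0.8],
    [-0.0265,-0.0036,0,0,0,3.86,0.8],
    [-0.0265,-0.0036,0,0,0,3.86,0.8],
    [-0.0265,-0.0036,0,0,0,3.86,0.8],
    [-0.0265,-0.0036,0,0,0,3.86,0.8],
    [0,0,0,0,0,0,0.8],
    [0,0,0,0,0,0,0.8]
  ]
}}

```text
clock: 5.43
eef_pos: [458.7, 119.9, 149.9]
tcp_rot: [0.385, 0.923, -0.0, -0.001]
wrist_force: [0.2, -0.4, -0.4]
opening: 43.3
gripper_force: 42.5
```

```bash
python3 - <<'E'
from h import *
o=st();p=eyes.capture('wrist');save(p,'w2.png',s=1)
E
```

```text
t 5.43 pos [458.7 119.9 149.9] yang 44.7 zax [-0.002 -0.    -1.   ] F [ 0.2 -0.4 -0.4] open 43.3 gf 42.5
```

View pics/w2.png

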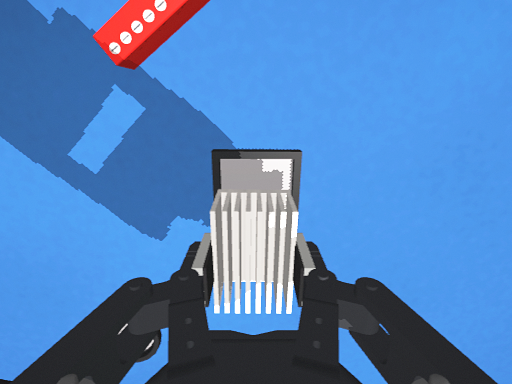

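The heat sink hangs upright at cols 210–299 and the nest lies squarely beneath at cols 212–301, far edge at row 150. I'll check the offset along the fins from those edges.

```bash
python3 - <<'E'
from h import *
o=st();p=eyes.capture('wrist')
u=np.array([np.cos(np.radians(134.7)),np.sin(np.radians(134.7))]);v=np.array([-u[1],u[0]])
f=lambda uv,z:[round(float((ray(p,uv,z,o)[0,:2]-o['eef_pos'][:2])@w),1) for w in(u,v)]
print('nest far outer L,R',f((214,150),10),f((300,150),10),'floor far edge',f((256,159),3))
for z in(95,98,101):print(z,'part top far L,R',f((217,192),z),f((292,193),z))
E
```

```text
t 5.48 pos [460.3 119.9 150.7] yang 44.7 zax [ 0. -0. -1.] F [ 0.4 -1.4 -1.1] open 42.8 gf 42.6
nest far outer L,R [45.4, 30.9] [45.4, -37.4] floor far edge [36.6, -2.6]
95 part top far L,R [40.2, 17.9] [39.7, -19.6]
98 part top far L,R [41.3, 17.5] [40.8, -19.1]
101 part top far L,R [42.4, 17.1] [41.9, -18.7]
```

>>> {"name": "move_arm", "arguments": {
  "commands": [
    [0,0.003,-0.018,0,0,0,0.8],
    [0,0,-0.018,0,0,0,0.8],
    [0,0,-0.014,0,0,0,0.8],
    [0,0,-0.006,0,0,0,0.8],
    [0,0,-0.003,0,0,0,0.8],
    [0,0,-0.002,0,0,0,0.8],
    [0,0,-0.001,0,0,0,0.8],
    [0,0,0,0,0,0,0.8],
    [0,0,0,0,0,0,0.8]
  ]
}}

```text
clock: 6.28
eef_pos: [461.5, 123.0, 89.8]
tcp_rot: [0.385, 0.923, 0.001, 0.001]
wrist_force: [0.4, 0.0, -0.2]
opening: 43.0
gripper_force: 42.6
```

>>> {"name": "move_arm", "arguments": {
  "commands": [
    [0,0,-0.001,0,0,0,0.8],
    [0,0,0,0,0,0,0.8],
    [0,0,0,0,0,0,0.8]
  ]
}}

```text
clock: 6.53
eef_pos: [461.7, 123.0, 89.8]
tcp_rot: [0.385, 0.923, 0.0, 0.001]
wrist_force: [-3.1, -0.4, 7.7]
opening: 43.1
gripper_force: 43.6
```

>>> {"name": "move_arm", "arguments": {
  "commands": [
    [0,0,-0.001,0,0,0,0.8],
    [0,0,0,0,0,0,0.8],
    [0,0,0,0,0,0,0.8]
  ]
}}

```text
clock: 6.78
eef_pos: [461.8, 123.1, 89.8]
tcp_rot: [0.385, 0.923, 0.0, 0.0]
wrist_force: [-6.3, -1.5, 14.9]
opening: 43.2
gripper_force: 44.5
```

The part met the floor exactly 3 mm above its bench height, so it is seated. I ease off, release and rise.

>>> {"name": "move_arm", "arguments": {
  "commands": [
    [0,0,0.0015,0,0,0,0.8],
    [0,0,0,0,0,0,0.5],
    [0,0,0,0,0,0,0.4],
    [0,0,0,0,0,0,0.3],
    [0,0,0,0,0,0,0.3],
    [0,0,0.005,0,0,0,0.3],
    [0,0,0.012,0,0,0,0],
    [0,0,0.022,0,0,0,0],
    [0,0,0.025,0,0,0,0]
  ]
}}

```text
clock: 7.53
eef_pos: [459.4, 122.9, 151.8]
tcp_rot: [0.385, 0.923, -0.001, -0.002]
wrist_force: [1.5, 0.3, -0.1]
opening: 85.0
gripper_force: 0.0
```

```bash
python3 - <<'E'
from h import *
o=st();p=eyes.capture('wrist');save(p,'w3.png',s=1)
E
```

```text
t 7.53 pos [459.4 122.9 151.8] yang 44.7 zax [-0.004 -0.    -1.   ] F [ 1.5  0.3 -0.1] open 85.0 gf 0.0
```

View pics/w3.png

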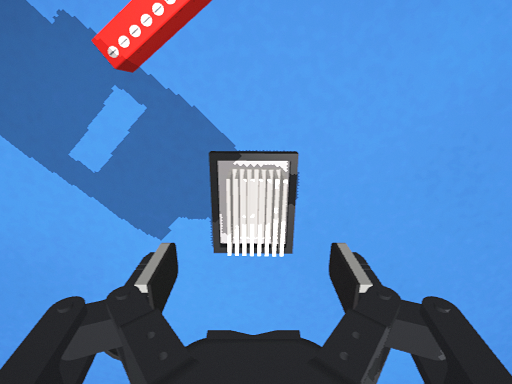

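The heat sink stands inside its nest: recess at cols 218–289, part at cols 226–286. Next is the green terminal.

>>> {"name": "move_arm", "arguments": {
  "commands": [
    [-0.0061,0.0091,0,0,0,-7.06,0],
    [-0.0061,0.0091,0,0,0,-7.06,0],
    [-0.0061,0.0091,0,0,0,-7.06,0],
    [-0.0061,0.0091,0,0,0,-7.06,0],
    [-0.0061,0.0091,0,0,0,-7.06,0],
    [-0.0061,0.0091,0,0,0,-7.06,0],
    [-0.0061,0.0091,0,0,0,-7.06,0],
    [-0.0061,0.0091,0,0,0,-7.06,0],
    [-0.0061,0.0091,0,0,0,-7.06,0],
    [-0.0061,0.0091,0,0,0,-7.06,0],
    [-0.0061,0.0091,0,0,0,-7.06,0],
    [-0.0061,0.0091,0,0,0,-7.06,0]
  ]
}}

```text
clock: 8.58
eef_pos: [387.0, 232.6, 152.4]
tcp_rot: [0.908, 0.42, 0.0, -0.0]
wrist_force: [0.0, -0.6, -0.4]
opening: 85.6
gripper_force: 0.0
```

>>> {"name": "move_arm", "arguments": {
  "commands": [
    [-0.0061,0.0091,0,0,0,-7.06,0],
    [-0.0061,0.0091,0,0,0,-7.06,0],
    [-0.0061,0.0091,0,0,0,-7.06,0],
    [-0.0061,0.0091,0,0,0,-7.06,0],
    [-0.0061,0.0091,0,0,0,-7.06,0],
    [0,0,0,0,0,0,0],
    [0,0,0,0,0,0,0]
  ]
}}

```text
clock: 9.17
eef_pos: [356.7, 277.8, 152.4]
tcp_rot: [0.991, 0.13, 0.0, 0.0]
wrist_force: [0.7, 0.1, -0.3]
opening: 85.4
gripper_force: 0.0
```

```bash
cat >> h.py <<'E'
def tl(o,xy): # world xy -> relative to TCP along (tool y, and perpendicular u = tool x)
    m=R.from_quat(o['tcp_rot']).as_matrix(); d=np.atleast_2d(xy)[:,:2]-np.array(o['eef_pos'])[:2]
    return np.c_[d@m[:2,0],d@m[:2,1]]
def topmask(n,z,k=1):
    o=st();p=eyes.capture('wrist')
    for r in nets.regions_of(n,p)[:k+1]:
        cc=max(cv2.findContours(r['mask'].astype(np.uint8),0,2)[0],key=cv2.contourArea).reshape(-1,2)
        w=ray(p,cc,z,o);l=tl(o,w)
        print(n,round(r['score'],2),np.round(r['position']),p['image'][r['mask']].mean(0).round(),'rect',np.round(np.concatenate([np.ravel(v) for v in cv2.minAreaRect(w[:,:2].astype(np.float32))]),1),'tool x,y min/max',l.min(0).round(1),l.max(0).round(1))
    return o,p
E
python3 - <<'E'
from h import *
o,p=topmask('terminal',28,2);save(p,'w4.png',s=1)
m=R.from_quat(o['tcp_rot']).as_matrix();print(m.round(2))
E
```

```text
t 9.17 pos [356.7 277.8 152.4] yang -75.0 zax [ 0. -0. -1.] F [ 0.7  0.1 -0.3] open 85.4 gf 0.0
terminal 0.81 [208.  95.] [205. 196.  66.] rect [320.3 394.8  89.9  37.1  16.2] tool x,y min/max [ -50.  -141.5] [  40.2 -103.7]
terminal 0.8 [267. 328.] [183.  48.  47.] rect [326.4 214.9  40.   21.2  17.7] tool x,y min/max [-65.   42.1] [-25.8  64.5]
terminal 0.61 [200. 248.] [103. 221. 137.] rect [360.1 281.5  88.7  21.7  14.2] tool x,y min/max [-40. -14.] [48.5  8.4]
[[ 0.97  0.26  0.  ]
 [ 0.26 -0.97 -0.  ]
 [ 0.    0.   -1.  ]]
```

View pics/w4.png

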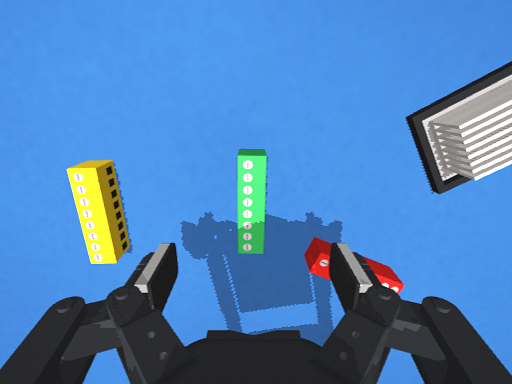

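Green sits at cols 237–267, about 3 mm off the finger axis. Red's near end is at tool x below −37 mm, clear of the pads. I'll pre-close a little and descend.

>>> {"name": "move_arm", "arguments": {
  "commands": [
    [0.0013,0.0029,-0.01,0,0,0,0.35],
    [0,0,-0.012,0,0,0,0.35],
    [0,0,-0.018,0,0,0,0.35],
    [0,0,-0.018,0,0,0,0.35],
    [0,0,-0.01,0,0,0,0.35],
    [0,0,0,0,0,0,0.35],
    [0,0,0,0,0,0,0.9],
    [0,0,0,0,0,0,0.9],
    [0,0,0,0,0,0,0.9],
    [0,0,0,0,0,0,0.9],
    [0,0,0,0,0,0,0.9],
    [0,0,0,0,0,0,0.9]
  ]
}}

```text
clock: 10.27
eef_pos: [359.1, 281.0, 85.6]
tcp_rot: [0.992, 0.128, 0.001, -0.0]
wrist_force: [0.2, 0.6, 4.7]
opening: 20.9
gripper_force: 41.3
```

>>> {"name": "move_arm", "arguments": {
  "commands": [
    [0,0,0,0,0,0,0.9],
    [0,0,0,0,0,0,0.9]
  ]
}}

```text
clock: 10.43
eef_pos: [359.1, 281.0, 85.6]
tcp_rot: [0.992, 0.128, 0.001, -0.0]
wrist_force: [0.2, -0.9, 5.8]
opening: 21.4
gripper_force: 41.5
```

>>> {"name": "move_arm", "arguments": {
  "commands": [
    [0,0,0.022,0,0,0,0.9],
    [0,0,0.022,0,0,0,0.9],
    [0,0,0.022,0,0,0,0.9],
    [0.0176,-0.0276,0,0,0,0,0.9],
    [0.0176,-0.0276,0,0,0,0,0.9],
    [0.0176,-0.0276,0,0,0,0,0.9],
    [0.0176,-0.0276,0,0,0,0,0.9],
    [0.0176,-0.0276,0,0,0,0,0.9],
    [0.0176,-0.0276,0,0,0,0,0.9],
    [0.0176,-0.0276,0,0,0,0,0.9],
    [0.0176,-0.0276,0,0,0,0,0.9]
  ]
}}

```text
clock: 11.35
eef_pos: [499.0, 58.4, 149.9]
tcp_rot: [0.992, 0.128, -0.001, -0.0]
wrist_force: [0.1, 0.6, -0.1]
opening: 20.8
gripper_force: 40.7
```

>>> {"name": "move_arm", "arguments": {
  "commands": [
    [-0.0099,-0.0308,0,0,0,1.39,0.9],
    [-0.0099,-0.0308,0,0,0,1.39,0.9],
    [-0.0099,-0.0308,0,0,0,1.39,0.9],
    [-0.0099,-0.0308,0,0,0,1.39,0.9],
    [-0.0099,-0.0308,0,0,0,1.39,0.9],
    [-0.0099,-0.0308,0,0,0,1.39,0.9],
    [-0.0099,-0.0308,0,0,0,1.39,0.9],
    [-0.0099,-0.0308,0,0,0,1.39,0.9],
    [-0.0099,-0.0308,0,0,0,1.39,0.9],
    [-0.0099,-0.0308,0,0,0,1.39,0.9],
    [-0.0099,-0.0308,0,0,0,1.39,0.9],
    [0,0,0,0,0,0,0.9]
  ]
}}

```text
clock: 12.35
eef_pos: [388.9, -283.3, 150.8]
tcp_rot: [0.966, 0.257, -0.0, 0.001]
wrist_force: [0.2, -0.6, -0.5]
opening: 21.2
gripper_force: 40.7
```

>>> {"name": "move_arm", "arguments": {
  "commands": [
    [0,0,0,0,0,0,0.9],
    [0,0,0,0,0,0,0.9]
  ]
}}

```text
clock: 12.52
eef_pos: [389.7, -278.3, 149.8]
tcp_rot: [0.966, 0.258, -0.0, -0.001]
wrist_force: [-0.6, 0.2, -1.9]
opening: 21.1
gripper_force: 40.7
```

```bash
python3 - <<'E'
from h import *
o,p=topmask('terminal_nest',10,2);save(p,'w5.png',s=1)
E
```

```text
t 12.52 pos [ 389.7 -278.3  149.8] yang -60.1 zax [-0.001  0.002 -1.   ] F [-0.6  0.2 -1.9] open 21.1 gf 40.7
terminal_nest 0.73 [351. 168.] [147.  90.  51.] rect [ 198.6 -286.4   11.8   58.6   80.8] tool x,y min/max [-194.7 -104.8] [-143.9  -73.6]
terminal_nest 0.65 [256. 394.] [ 44. 226. 222.] rect [ 394.6 -421.9  116.5   53.7   39.4] tool x,y min/max [-121.2   91.4] [ -7.  161.7]
terminal_nest 0.64 [163. 259.] [141. 141. 143.] rect [ 403.2 -271.1   84.    50.1   29.1] tool x,y min/max [-26.3 -24.8] [57.6 26.1]
```

View pics/w5.png

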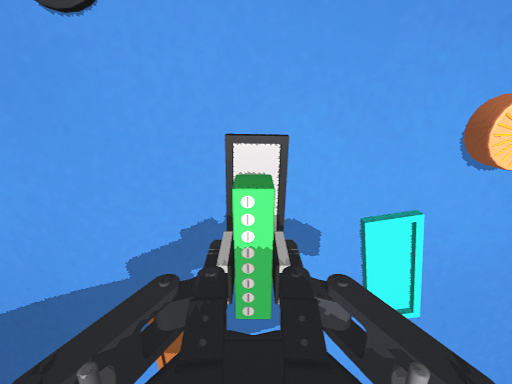

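The nest is squarely under the green block. The nest spans cols 225–289 with its far edge at row 135; the block's far bottom edge is at row 175 and its top edge at row 187. I'll check the lengthwise offset.

```bash
python3 - <<'E'
from h import *
o=st();p=eyes.capture('wrist')
f=lambda uv,z:tl(o,ray(p,uv,z,o)).round(1)
print(f((254,174),64),f((254,187),92),f((253,318),92),f((257,135),10))
E
```

```text
t 12.62 pos [ 390.1 -277.6  149.9] yang -59.9 zax [-0.001  0.001 -1.   ] F [-0.5 -0.4 -0.3] open 20.7 gf 40.7
[[39.9 -0.4]] [[41.  -0.5]] [[-43.1  -0.9]] [[56.1  2. ]]
```

>>> {"name": "move_arm", "arguments": {
  "commands": [
    [0.0023,-0.001,-0.018,0,0,0,0.9],
    [0,0,-0.018,0,0,0,0.9],
    [0,0,-0.014,0,0,0,0.9],
    [0,0,-0.006,0,0,0,0.9],
    [0,0,-0.003,0,0,0,0.9],
    [0,0,-0.001,0,0,0,0.9],
    [0,0,-0.001,0,0,0,0.9],
    [0,0,0,0,0,0,0.9],
    [0,0,0,0,0,0,0.9]
  ]
}}

```text
clock: 13.42
eef_pos: [392.8, -280.4, 90.2]
tcp_rot: [0.966, 0.259, 0.0, 0.001]
wrist_force: [-0.6, 0.4, -0.7]
opening: 20.6
gripper_force: 40.7
```

>>> {"name": "move_arm", "arguments": {
  "commands": [
    [0,0,-0.001,0,0,0,0.9],
    [0,0,0,0,0,0,0.9],
    [0,0,0,0,0,0,0.9]
  ]
}}

```text
clock: 13.67
eef_pos: [392.5, -280.2, 88.7]
tcp_rot: [0.966, 0.259, 0.0, 0.0]
wrist_force: [-0.2, -0.1, 0.0]
opening: 21.2
gripper_force: 40.7
```

>>> {"name": "move_arm", "arguments": {
  "commands": [
    [0,0,-0.001,0,0,0,0.9],
    [0,0,0,0,0,0,0.9],
    [0,0,0,0,0,0,0.9]
  ]
}}

```text
clock: 13.92
eef_pos: [392.6, -280.3, 88.6]
tcp_rot: [0.966, 0.259, -0.0, -0.0]
wrist_force: [-1.9, 2.5, 7.7]
opening: 21.4
gripper_force: 41.7
```

Contact is at 88.6, which is 85.6 + 3, so it is seated. I release and rise.

>>> {"name": "move_arm", "arguments": {
  "commands": [
    [0,0,0.0007,0,0,0,0.9],
    [0,0,0,0,0,0,0.7],
    [0,0,0,0,0,0,0.6],
    [0,0,0,0,0,0,0.5],
    [0,0,0,0,0,0,0.5],
    [0,0,0.005,0,0,0,0.5],
    [0,0,0.012,0,0,0,0.4],
    [0,0,0.022,0,0,0,0],
    [0,0,0.025,0,0,0,0],
    [0,0,0,0,0,0,0]
  ]
}}

```text
clock: 14.75
eef_pos: [394.5, -282.1, 157.2]
tcp_rot: [0.966, 0.259, 0.002, 0.004]
wrist_force: [0.7, -0.8, -0.4]
opening: 84.3
gripper_force: 0.0
```

```bash
python3 - <<'E'
from h import *
o=st();p=eyes.capture('wrist');save(p,'w6.png',s=1)
E
```

```text
t 14.75 pos [ 394.5 -282.1  157.2] yang -60.0 zax [ 0.006 -0.007 -1.   ] F [ 0.7 -0.8 -0.4] open 84.3 gf 0.0
```

View pics/w6.png

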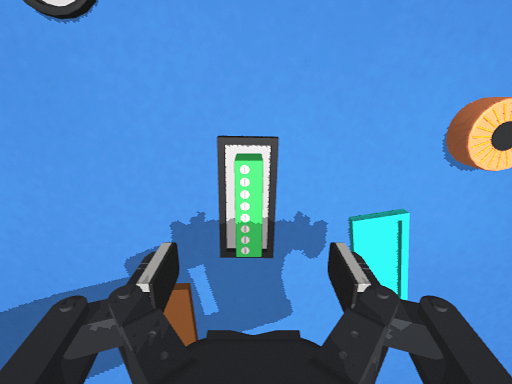

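The terminal sits inside the nest: recess at cols 226–270, block at cols 235–262. Next is the capacitor.

>>> {"name": "move_arm", "arguments": {
  "commands": [
    [0.0247,0.0137,0,0,0,0,0],
    [0.0247,0.0137,0,0,0,0,0],
    [0.0247,0.0137,0,0,0,0,0],
    [0.0247,0.0137,0,0,0,0,0],
    [0.0247,0.0137,0,0,0,0,0],
    [0.0247,0.0137,0,0,0,0,0],
    [0.0247,0.0137,0,0,0,0,0],
    [0.0247,0.0137,0,0,0,0,0],
    [0.0247,0.0137,0,0,0,0,0],
    [0.0247,0.0137,0,0,0,0,0],
    [0,0,0,0,0,0,0],
    [0,0,0,0,0,0,0]
  ]
}}

```text
clock: 15.8
eef_pos: [639.5, -142.0, 150.6]
tcp_rot: [0.966, 0.26, -0.001, -0.001]
wrist_force: [0.1, 0.1, 0.3]
opening: 85.5
gripper_force: 0.0
```

```bash
python3 - <<'E'
from h import *
o,p=topmask('capacitor',46,1);save(p,'w7.png',s=1)
m=R.from_quat(o['tcp_rot']).as_matrix();print(m[:2,:2].round(2))
# bright top fit
E
```

```text
t 15.8 pos [ 639.5 -142.   150.6] yang -59.9 zax [-0.002  0.001 -1.   ] F [0.1 0.1 0.3] open 85.5 gf 0.0
capacitor 0.66 [211. 257.] [141. 143. 146.] rect [ 645.1 -139.3   48.3   34.4   28.6] tool x,y min/max [-18.  -16.9] [30.2 17.6]
[[ 0.87  0.5 ]
 [ 0.5  -0.87]]
```

View pics/w7.png

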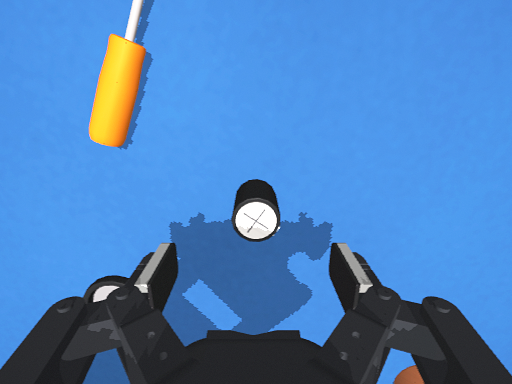

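The capacitor top is at (257,220), centred between the fingers with the centre at the tool axis. I descend and grip.

>>> {"name": "move_arm", "arguments": {
  "commands": [
    [0,0,-0.018,0,0,0,0],
    [0,0,-0.018,0,0,0,0],
    [0,0,-0.018,0,0,0,0],
    [0,0,-0.01,0,0,0,0],
    [0,0,0,0,0,0,0.8],
    [0,0,0,0,0,0,0.8],
    [0,0,0,0,0,0,0.8],
    [0,0,0,0,0,0,0.8],
    [0,0,0,0,0,0,0.8],
    [0,0,0,0,0,0,0.8],
    [0,0,0,0,0,0,0.8],
    [0,0,0,0,0,0,0.8]
  ]
}}

```text
clock: 16.9
eef_pos: [640.4, -143.4, 90.0]
tcp_rot: [0.966, 0.259, 0.001, 0.001]
wrist_force: [-0.4, 0.4, 5.5]
opening: 35.0
gripper_force: 40.3
```

>>> {"name": "move_arm", "arguments": {
  "commands": [
    [0,0,0,0,0,0,0.8],
    [0,0,0,0,0,0,0.8]
  ]
}}

```text
clock: 17.07
eef_pos: [640.5, -143.5, 90.0]
tcp_rot: [0.966, 0.259, 0.001, 0.001]
wrist_force: [-1.0, 0.1, 6.6]
opening: 35.1
gripper_force: 40.3
```

>>> {"name": "move_arm", "arguments": {
  "commands": [
    [0,0,0.022,0,0,0,0.8],
    [0,0,0.022,0,0,0,0.8],
    [0,0,0.022,0,0,0,0.8],
    [-0.0238,0.0089,0,0,0,0,0.8],
    [-0.0238,0.0089,0,0,0,0,0.8],
    [-0.0238,0.0089,0,0,0,0,0.8],
    [-0.0238,0.0089,0,0,0,0,0.8],
    [-0.0238,0.0089,0,0,0,0,0.8],
    [-0.0238,0.0089,0,0,0,0,0.8],
    [-0.0238,0.0089,0,0,0,0,0.8],
    [0,0,0,0,0,0,0.8],
    [0,0,0,0,0,0,0.8]
  ]
}}

```text
clock: 18.07
eef_pos: [471.6, -80.0, 153.5]
tcp_rot: [0.966, 0.259, -0.0, -0.0]
wrist_force: [0.2, -0.4, -0.2]
opening: 34.6
gripper_force: 40.1
```

>>> {"name": "move_arm", "arguments": {
  "commands": [
    [0,0,0,0,0,0,0.8],
    [0,0,0,0,0,0,0.8]
  ]
}}

```text
clock: 18.23
eef_pos: [473.9, -81.2, 154.6]
tcp_rot: [0.966, 0.259, 0.001, 0.0]
wrist_force: [-0.0, 0.8, -0.4]
opening: 34.9
gripper_force: 40.1
```

```bash
python3 - <<'E'
from h import *
o,p=topmask('capacitor_nest',10,1);save(p,'w8.png',s=1)
E
```

```text
t 18.23 pos [473.9 -81.2 154.6] yang -60.0 zax [ 0.001 -0.001 -1.   ] F [-0.   0.8 -0.4] open 34.9 gf 40.1
capacitor_nest 0.59 [194. 251.] [152. 151. 154.] rect [478.7 -75.1  53.1  62.8  31.2] tool x,y min/max [-19.8 -34.2] [33.7 28.7]
capacitor_nest 0.59 [115.  52.] [ 99.  98. 100.] rect [466.7 114.4  72.8  84.1  44.6] tool x,y min/max [  45.9 -204.6] [ 134.8 -123.8]
```

View pics/w8.png

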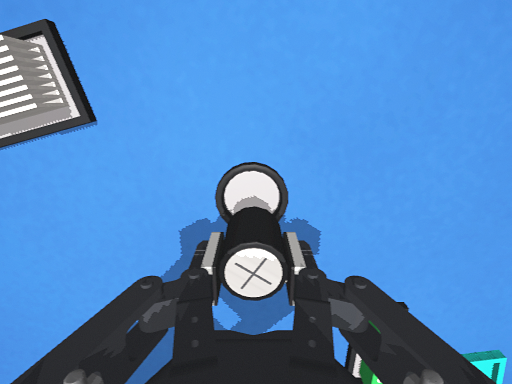

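The nest's rim is at cols 216–287, about 2.5 mm to one side of the held can. I correct for that and lower.

>>> {"name": "move_arm", "arguments": {
  "commands": [
    [0.0002,0.0027,-0.018,0,0,0,0.8],
    [0,0,-0.018,0,0,0,0.8],
    [0,0,-0.014,0,0,0,0.8],
    [0,0,-0.006,0,0,0,0.8],
    [0,0,-0.003,0,0,0,0.8],
    [0,0,-0.001,0,0,0,0.8],
    [0,0,0,0,0,0,0.8],
    [0,0,0,0,0,0,0.8]
  ]
}}

```text
clock: 19.0
eef_pos: [473.7, -78.3, 95.0]
tcp_rot: [0.966, 0.259, 0.001, 0.0]
wrist_force: [-0.5, 0.3, 0.2]
opening: 34.8
gripper_force: 40.1
```

>>> {"name": "move_arm", "arguments": {
  "commands": [
    [0,0,-0.001,0,0,0,0.8],
    [0,0,0,0,0,0,0.8],
    [0,0,0,0,0,0,0.8]
  ]
}}

```text
clock: 19.25
eef_pos: [473.2, -78.1, 93.6]
tcp_rot: [0.966, 0.259, 0.0, 0.0]
wrist_force: [0.6, -0.2, -0.6]
opening: 34.8
gripper_force: 40.1
```

>>> {"name": "move_arm", "arguments": {
  "commands": [
    [0,0,-0.001,0,0,0,0.8],
    [0,0,0,0,0,0,0.8],
    [0,0,0,0,0,0,0.8]
  ]
}}

```text
clock: 19.5
eef_pos: [473.4, -78.1, 92.9]
tcp_rot: [0.966, 0.259, 0.0, 0.0]
wrist_force: [-2.4, 0.4, 5.2]
opening: 35.2
gripper_force: 40.5
```

Seated at 92.9. I release and rise.

>>> {"name": "move_arm", "arguments": {
  "commands": [
    [0,0,0.0005,0,0,0,0.8],
    [0,0,0,0,0,0,0.6],
    [0,0,0,0,0,0,0.5],
    [0,0,0,0,0,0,0.4],
    [0,0,0,0,0,0,0.4],
    [0,0,0.005,0,0,0,0.4],
    [0,0,0.012,0,0,0,0.3],
    [0,0,0.022,0,0,0,0],
    [0,0,0.025,0,0,0,0],
    [0,0,0,0,0,0,0],
    [0,0,0,0,0,0,0]
  ]
}}

```text
clock: 20.42
eef_pos: [474.0, -78.4, 158.5]
tcp_rot: [0.966, 0.259, 0.002, 0.001]
wrist_force: [-0.0, -0.3, -0.8]
opening: 85.7
gripper_force: 0.0
```

```bash
python3 - <<'E'
from h import *
o=st();p=eyes.capture('wrist');save(p,'w9.png',(120,300,160,360),2)
E
```

```text
t 20.42 pos [474.  -78.4 158.5] yang -60.0 zax [ 0.004 -0.002 -1.   ] F [-0.  -0.3 -0.8] open 85.7 gf 0.0
```

View pics/w9.png

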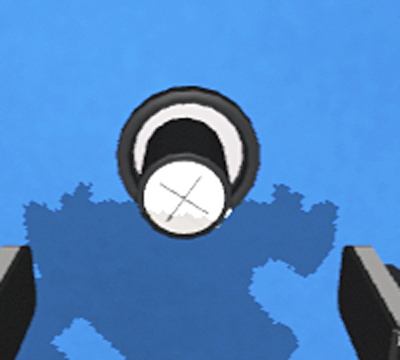

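The capacitor is centred on its nest floor. Now the choke.

>>> {"name": "move_arm", "arguments": {
  "commands": [
    [0.0066,-0.0342,0,0,0,0,0],
    [0.0066,-0.0342,0,0,0,0,0],
    [0.0066,-0.0342,0,0,0,0,0],
    [0.0066,-0.0342,0,0,0,0,0],
    [0.0066,-0.0342,0,0,0,0,0],
    [0.0066,-0.0342,0,0,0,0,0],
    [0.0066,-0.0342,0,0,0,0,0],
    [0.0066,-0.0342,0,0,0,0,0],
    [0.0066,-0.0342,0,0,0,0,0],
    [0.0066,-0.0342,0,0,0,0,0],
    [0,0,0,0,0,0,0],
    [0,0,0,0,0,0,0]
  ]
}}

```text
clock: 21.47
eef_pos: [538.1, -421.2, 154.2]
tcp_rot: [0.966, 0.258, -0.001, -0.001]
wrist_force: [-0.5, 0.0, -0.7]
opening: 85.2
gripper_force: 0.0
```

>>> {"name": "move_arm", "arguments": {
  "commands": [
    [0,0,0,0,0,0,0],
    [0,0,0,0,0,0,0]
  ]
}}

```text
clock: 21.63
eef_pos: [538.5, -418.4, 155.2]
tcp_rot: [0.966, 0.259, -0.001, -0.001]
wrist_force: [0.2, -0.8, -1.2]
opening: 85.2
gripper_force: 0.0
```

```bash
python3 - <<'E'
from h import *
o,p=topmask('choke',22,1)
E
```

```text
t 21.63 pos [ 538.5 -418.4  155.2] yang -60.0 zax [-0.002  0.002 -1.   ] F [ 0.2 -0.8 -1.2] open 85.2 gf 0.0
choke 0.63 [202. 255.] [209. 160. 104.] rect [ 539.3 -417.    60.9   57.4   59.7] tool x,y min/max [-29.6 -30.1] [33.  27.5]
```

The choke is centred to within about 1 mm. I descend and grip.

>>> {"name": "move_arm", "arguments": {
  "commands": [
    [-0.0005,0.0009,-0.018,0,0,0,0],
    [0,0,-0.018,0,0,0,0],
    [0,0,-0.018,0,0,0,0],
    [0,0,-0.014,0,0,0,0],
    [0,0,-0.006,0,0,0,0],
    [0,0,0,0,0,0,0.7],
    [0,0,0,0,0,0,0.7],
    [0,0,0,0,0,0,0.7],
    [0,0,0,0,0,0,0.7],
    [0,0,0,0,0,0,0.7],
    [0,0,0,0,0,0,0.7],
    [0,0,0,0,0,0,0.7]
  ]
}}

```text
clock: 22.73
eef_pos: [539.2, -419.8, 84.2]
tcp_rot: [0.966, 0.259, 0.001, 0.001]
wrist_force: [0.7, 0.1, 4.5]
opening: 54.8
gripper_force: 42.7
```

>>> {"name": "move_arm", "arguments": {
  "commands": [
    [0,0,0,0,0,0,0.7],
    [0,0,0,0,0,0,0.7]
  ]
}}

```text
clock: 22.9
eef_pos: [539.2, -419.8, 84.2]
tcp_rot: [0.966, 0.259, 0.001, 0.001]
wrist_force: [1.0, -1.1, 6.0]
opening: 54.2
gripper_force: 42.8
```

>>> {"name": "move_arm", "arguments": {
  "commands": [
    [0,0,0.018,0,0,0,0.7],
    [0,0,0.024,0,0,0,0.7],
    [0,0,0.024,0,0,0,0.7],
    [0.0005,0.0175,0,0,0,0,0.7],
    [0.0005,0.035,0,0,0,0,0.7],
    [0.0005,0.035,0,0,0,0,0.7],
    [0.0005,0.035,0,0,0,0,0.7],
    [0.0005,0.035,0,0,0,0,0.7],
    [0.0005,0.035,0,0,0,0,0.7],
    [0.0005,0.035,0,0,0,0,0.7],
    [0.0005,0.035,0,0,0,0,0.7],
    [0.0005,0.035,0,0,0,0,0.7]
  ]
}}

```text
clock: 23.9
eef_pos: [542.0, -119.7, 147.6]
tcp_rot: [0.966, 0.259, -0.001, -0.001]
wrist_force: [0.5, -0.5, -0.7]
opening: 54.4
gripper_force: 42.6
```

>>> {"name": "move_arm", "arguments": {
  "commands": [
    [0.0005,0.035,0,0,0,0,0.7],
    [0.0005,0.035,0,0,0,0,0.7],
    [0.0005,0.035,0,0,0,0,0.7],
    [0.0005,0.035,0,0,0,0,0.7],
    [0.0005,0.035,0,0,0,0,0.7],
    [0.0005,0.035,0,0,0,0,0.7],
    [0.0005,0.035,0,0,0,0,0.7],
    [0.0005,0.035,0,0,0,0,0.7],
    [0.0005,0.035,0,0,0,0,0.7],
    [0.0005,0.035,0,0,0,0,0.7]
  ]
}}

```text
clock: 24.73
eef_pos: [547.0, 229.9, 147.6]
tcp_rot: [0.966, 0.259, -0.001, 0.0]
wrist_force: [0.2, 0.3, -0.8]
opening: 54.1
gripper_force: 42.6
```

>>> {"name": "move_arm", "arguments": {
  "commands": [
    [0.0005,0.034,0,0,0,0,0.7],
    [0.0005,0.034,0,0,0,0,0.7],
    [0.0005,0.034,0,0,0,0,0.7],
    [0.0005,0.034,0,0,0,0,0.7],
    [0.0005,0.03,0,0,0,0,0.7],
    [0.0005,0.024,0,0,0,0,0.7],
    [0,0,0,0,0,0,0.7],
    [0,0,0,0,0,0,0.7],
    [0,0,0,0,0,0,0.7],
    [0,0,0,0,0,0,0.7]
  ]
}}

```text
clock: 25.57
eef_pos: [550.8, 417.1, 147.8]
tcp_rot: [0.966, 0.258, -0.001, 0.0]
wrist_force: [-0.1, -0.8, -0.7]
opening: 54.4
gripper_force: 42.6
```

```bash
python3 - <<'E'
from h import *
o,p=topmask('choke_nest',10,1);save(p,'w10.png',s=1)
E
```

```text
t 25.57 pos [550.8 417.1 147.8] yang -60.1 zax [-0.001 -0.001 -1.   ] F [-0.1 -0.8 -0.7] open 54.4 gf 42.6
choke_nest 0.73 [248. 256.] [207. 147.  90.] rect [511.6 396.1 100.9  87.2  30. ] tool x,y min/max [-94.8 -45. ] [ 6.  42.2]
choke_nest 0.56 [185. 245.] [160. 158. 160.] rect [558.9 430.   61.3  83.4  37.5] tool x,y min/max [-21.7 -46.8] [43.7 36. ]
```

View pics/w10.png

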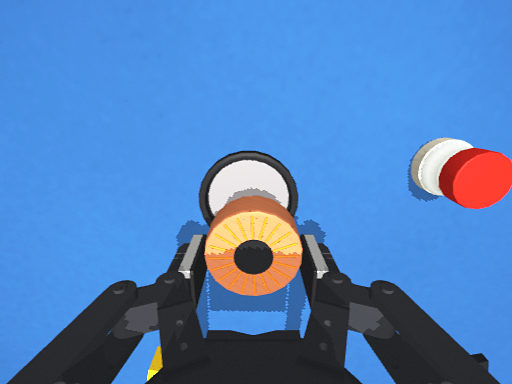

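The nest's rim is at cols 199–297 and the held choke at 205–302, so I shift about 4.5 mm sideways and lower.

>>> {"name": "move_arm", "arguments": {
  "commands": [
    [-0.0014,0.0044,-0.017,0,0,0,0.7],
    [0,0,-0.018,0,0,0,0.7],
    [0,0,-0.014,0,0,0,0.7],
    [0,0,-0.006,0,0,0,0.7],
    [0,0,-0.003,0,0,0,0.7],
    [0,0,-0.001,0,0,0,0.7],
    [0,0,0,0,0,0,0.7],
    [0,0,0,0,0,0,0.7]
  ]
}}

```text
clock: 26.33
eef_pos: [550.3, 423.1, 90.8]
tcp_rot: [0.966, 0.259, 0.001, -0.0]
wrist_force: [0.9, 0.4, -1.1]
opening: 54.3
gripper_force: 42.6
```

>>> {"name": "move_arm", "arguments": {
  "commands": [
    [0,0,-0.001,0,0,0,0.7],
    [0,0,0,0,0,0,0.7],
    [0,0,0,0,0,0,0.7]
  ]
}}

```text
clock: 26.58
eef_pos: [549.8, 423.0, 89.2]
tcp_rot: [0.966, 0.259, 0.0, -0.0]
wrist_force: [0.6, -0.2, -1.0]
opening: 54.3
gripper_force: 42.6
```

>>> {"name": "move_arm", "arguments": {
  "commands": [
    [0,0,-0.001,0,0,0,0.7],
    [0,0,0,0,0,0,0.7],
    [0,0,0,0,0,0,0.7]
  ]
}}

```text
clock: 26.83
eef_pos: [549.5, 422.8, 87.5]
tcp_rot: [0.966, 0.259, -0.0, 0.0]
wrist_force: [-0.3, -0.8, -0.9]
opening: 54.0
gripper_force: 42.6
```

>>> {"name": "move_arm", "arguments": {
  "commands": [
    [0,0,-0.001,0,0,0,0.7],
    [0,0,0,0,0,0,0.7],
    [0,0,0,0,0,0,0.7]
  ]
}}

```text
clock: 27.08
eef_pos: [549.7, 422.9, 87.2]
tcp_rot: [0.966, 0.259, -0.0, 0.0]
wrist_force: [-1.5, -1.2, 2.5]
opening: 53.9
gripper_force: 42.9
```

Contact is at 87.2, so it is seated. I release, rise and take a final look.

>>> {"name": "move_arm", "arguments": {
  "commands": [
    [0,0,0,0,0,0,0.5],
    [0,0,0,0,0,0,0.3],
    [0,0,0,0,0,0,0.2],
    [0,0,0,0,0,0,0.1],
    [0,0,0,0,0,0,0.1],
    [0,0,0.005,0,0,0,0.1],
    [0,0,0.012,0,0,0,0],
    [0,0,0.022,0,0,0,0],
    [0,0,0.03,0,0,0,0],
    [0,0,0.03,0,0,0,0],
    [0,0,0,0,0,0,0],
    [0,0,0,0,0,0,0]
  ]
}}

```text
clock: 28.08
eef_pos: [551.2, 423.7, 190.5]
tcp_rot: [0.966, 0.259, 0.004, -0.001]
wrist_force: [-0.1, -0.0, 0.4]
opening: 85.2
gripper_force: 0.0
```

```bash
python3 - <<'E'
from h import *
o=st();p=eyes.capture('wrist');t=eyes.capture('scene')
a=cv2.resize(t['image'],(800,600),interpolation=cv2.INTER_CUBIC)[150:600]
b=cv2.resize(p['image'][100:290,150:370],(220,190));a[:190,:220]=b
cv2.imwrite('pics/fin.png',a[:,:,::-1])
E
```

```text
t 28.08 pos [551.2 423.7 190.5] yang -60.0 zax [ 0.007  0.004 -1.   ] F [-0.1 -0.   0.4] open 85.2 gf 0.0
```

View pics/fin.png

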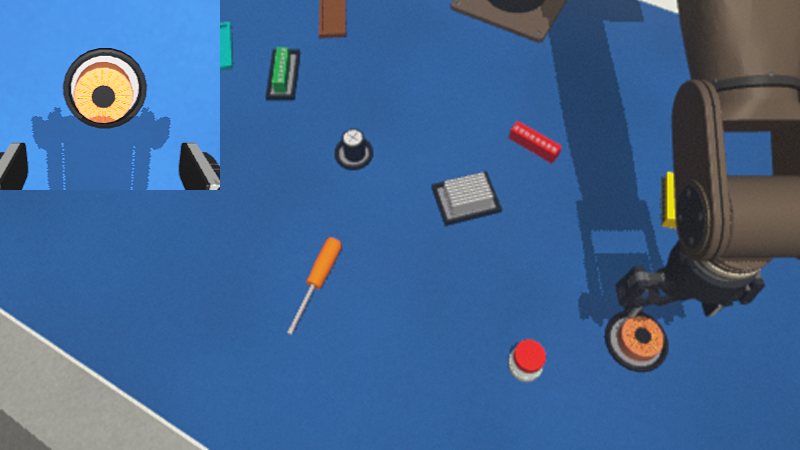

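All four parts stand in their nests: terminal at (283,70), capacitor at (352,148), heat sink at (467,196) and choke at (640,338). The jar, the screwdriver and the look-alikes are where they were.

```bash
python3 -c "
from plant import finish_job
print(finish_job())"
```

```text
the job is handed in; nothing more can be done
None
```

The heat sink, terminal block, capacitor and choke each sit upright and flat in their own nests, with the jar, screwdriver and look-alikes left where they were, and the job was handed in at about 28 s of the 112 s allowed.

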